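# Turn the tyre gauge over in its stand and bleed off the old reading

## Robot

A 6-joint arm with a two-finger parallel gripper is mounted at the origin on the work surface. World frame = base frame: x ahead of the robot, y to its left, z up, the work surface at z = 0. Lengths are in m, angles in degrees, forces in N, time in s.
With the tool pointing down it reaches from about 0.25 to 0.725 m from the base axis. Payload 9.7 kg.
Tool frame: the origin (TCP) lies at the very end of the fingers, on their centre line; the grasp point (between the pads) lies 19 mm behind it; z points along the fingers, y is the line along which they close (so a half turn about z gives the same grasp; the last joint's range is limited). The gripper opens to 85 mm and grips with 20 to 120 N. Pads are 22 mm wide; open, the fingers measure 114 mm over their backs; the gripper's body (76 mm by 85 mm) begins 54 mm behind the grasp point. The pads swing forward as they close: fully open they stand 13 mm farther back than shut.
Start: joints at [-74.943, 4.979, 10.078, 95.1, 0, 90], TCP at [0.143, -0.531, 0.231] pointing down, gripper open.
Joint ranges: [-179.16, 179.16], [-48.56, 103.87], [-65.8, 70.77], [-126.05, 130.52], [-82.76, 87.17], [-180, 180]. Speed limits (degrees/s): [127.2, 127.2, 147.25, 180, 180, 180].

## Interface

Orientations are given as [roll, pitch, yaw] about the fixed x, y, z axes, in that order (R = Rz(yaw) Ry(pitch) Rx(roll)).
In Python, from workcell import bot, viewer, finder gives the robot as it stands. The module is installed in compiled form; this text tells all that it offers.
- The arm moves only by the shell command python3 -m inch 'ROWS' [FORCE]. ROWS is JSON, a list that holds one entry, the list of rows, each a list of 7 numbers: the opening in per cent of the stroke, from 0 (shut) to 100 (fully open), then the shift along the tool's x, y, z in mm, then the turn, a rotation vector about the tool's x, y, z in degrees. In form: [[[grip, tx, ty, tz, ax, ay, az], ...]]. A call has 1 to 8 rows; each row shifts and turns the commanded pose from where the row before left it, along the tool's axes as they then stand; what a row does not reach is not made up. A row lasts 1/8 s, in which the tool goes at most 62.5 mm and 10.7 degrees, less where a joint would pass 70% of its speed; a pose out of reach is approached as far as the arm can. A call with a gripper value outside its range is refused whole. The fingers move at their own pace and stop on an object; FORCE is the grip in N (left out, the last holds). Time passes only in rows, so rows that do not move let the fingers close. It gives the time, the measured TCP pose, the force, the opening and the grip force at its end, in the units of the state.
- bot.get_obs(): the state, without advancing time (a new reading comes with each control period).
- viewer.camera(name): name is "scene" or "top" or "wrist"; returns a dict with "pixels" (420x560x3 uint8, red, green, blue), "vfov" (degrees; the focal length in pixels is half the picture's height over the tangent of half this angle, whatever the lens; pixels are square), "cx", "cy" (the principal point, pixels), "k1" (the pictures are not rectified: a ray, as slopes to the right and down, at radius r is drawn at 1 + k1 r^2 times it, then the intrinsics apply), "R" (3x3) and "t" (3): a world point X has camera coordinates R X + t. Camera axes: x right, y down, z forward; pixel columns grow to the right and rows downward; lengths in m; the calibration is good to about 2 mm. A picture is of the moment at which its call begins. There is no depth.
- bot.job_done(): hands the job in; it is judged then, once.
Trained networks look in the newest picture that a camera, given by its name, has taken for a name from the list of things; names that differ only in an ending like _2 or _b are one class to them, and where a whole thing is asked for, a point or a joint stands for the part that bears it (a point fixed in the world has none). Each returns a list of dicts, best first, with "conf" (0 to 1); they miss things now and then, are a little off and sometimes report something else, mostly with a low value. They report only what shows in the picture. A call takes as long as a camera call.
- finder.outline_of(camera, thing): "pixels" (420x560 bool, what is visible of it) and "extent" ([centre column, centre row, width, height] in pixels, round what is visible of it).
- finder.mark_of(camera, thing): "position" ([column, row] in pixels: a listed point, or the origin of a listed thing).
The state is a dict: "time": time; "q": joint angles; "qd": joint speeds; "joint_efforts": joint torques, N m; "ee_pos": TCP position; "tcp_rot": TCP orientation; "wrist_force": force on the tool from outside, world axes, zero at the start; "torque": the same for the moment, N m; "opening": finger opening in m; "grasp_force": force on a finger pad.
Only numpy, scipy, OpenCV 4.12 (cv2) and the standard library are available. Lean on these libraries where they do the work, as an engineer would, in place of code of your own. Each camera call takes 0.05 s, during which the arm holds its last target. There are 200 camera calls.

## Task

The red tyre gauge was put down in its stand with its bleed button underneath. Turn it over so that it lies back in both saddles with the button facing up, let go of it, and then press the button fully down to clear the old reading and let it spring back, leaving the gauge in the stand with the button still up. Do not let the gauge roll off onto the bench, and leave the other things on the bench where they are.

Things in the scene. Friction and masses are not known exactly. Their poses are not given: they have to be found in the camera images.
- gauge_center (a point): Middle of the red metal tyre gauge, on its axis: smooth round barrel, diameter 34 mm, from 80 mm behind to 76 mm ahead of this point; black cap behind (to 90), 20 mm wide brass chuck ahead (to 111). About 0.3 kg, balanced here. x along the barrel to the chuck, z out through button and flush white dial. At the start it lies in both saddles, z down within 15 degrees; only friction holds its roll.
- button_top (a point): Centre of the top face of the round black bleed button, 16 mm wide, in a dark collar 23 mm wide: in the gauge's axes at x = 34, y = 0, z = 23.5 mm, that is 6.5 mm proud of the barrel and 5 mm proud of its collar. Underneath at the start, in the open span between the saddles. z axis out of the button.
- bleed_button (a joint): Travel of the bleed button in m: 0 out, 0.004 fully pressed. It is sprung: starts to move at about 1.5 N, is fully down at about 5 N, and springs back when let go.
- stand_seat (a point): Seat of the wooden gauge stand: the point on the axis of a gauge lying in it, midway between the saddles, 70 mm above the bench. x horizontal along the seat, pointing away from the robot, turned up to 23 degrees either way; z up. At the start the gauge's x points the same way and its centre is within 5 mm of this point.
- stand: The wooden gauge stand, fixed to the bench, origin under its middle, x along the seat. Base board 200 x 84 mm, 14 mm thick. Two uprights at x = -62 and +62 mm, 14 mm thick, 60 mm wide, each with a shallow rubber-lined V saddle: faces slope 35 degrees, lips 22 mm to each side of the seat axis and 5 mm below it. Between them the barrel is free over 110 mm, with 56 mm under its axis.
- jack_center (a point): Black plastic boot jack lying at the left of the bench, about 290 x 110 mm and 60 mm high; point 30 mm above the bench at its middle. Leave alone.
- nightlight_center (a point): Wooden nightlight with a frosted dome and a small steel toggle, standing beside the stand on its right, 195 to 220 mm from the seat's axis; 70 x 100 mm and 108 mm high, in the way of a hand that leans over much more than 45 degrees to that side; point 50 mm above the bench. Leave alone.
- tealight_center (a point): Frosted glass tealight holder, 74 mm wide and 55 mm high, beyond the stand's far right corner; point at half its height. Leave alone.
- horn_center (a point): Steel spoon-shaped shoehorn lying flat alongside the stand on its left (seen along the seat's x axis), about 215 x 42 mm and under 10 mm high, centre line 115 to 135 mm from the seat's axis; point at its middle. Leave alone.

How it is judged (in metres and radians):
On the way, in this order (a step that is already met when the one before it is completed fails the run):
1. the gauge lies back in both saddles with its button up, and the hand has let go of it (x of gauge_center in the frame of stand_seat between -0.02 and 0.02 m and y of gauge_center in the frame of stand_seat between -0.006 and 0.006 m and z of gauge_center in the frame of stand_seat between -0.005 and 0.005 m and angle between the x axis of gauge_center and the x axis of stand_seat, either way round below 0.1 rad and angle between gauge_center's own z axis and vertical below 0.35 rad and contact force between the fingers and gauge below 0.2 N), for 0.3 s.
2. the button is pressed down while the gauge lies in the stand button up (x of gauge_center in the frame of stand_seat between -0.02 and 0.02 m and y of gauge_center in the frame of stand_seat between -0.006 and 0.006 m and z of gauge_center in the frame of stand_seat between -0.005 and 0.005 m and angle between the x axis of gauge_center and the x axis of stand_seat, either way round below 0.1 rad and angle between gauge_center's own z axis and vertical below 0.35 rad and value of joint bleed_button above 0.0032 m), for 0.05 s.
At the end, for the whole second after the job is handed in: The gauge lies at rest in both saddles (centre within 20 mm along the seat, 6 mm across, 5 mm in height), button within 20 degrees of straight up and sprung back out, having been pressed at least 3.2 of its 4 mm after the gauge was let go. Bystanders within 30 mm of their places (x of gauge_center in the frame of stand_seat between -0.02 and 0.02 m and y of gauge_center in the frame of stand_seat between -0.006 and 0.006 m and z of gauge_center in the frame of stand_seat between -0.005 and 0.005 m and angle between the x axis of gauge_center and the x axis of stand_seat, either way round below 0.1 rad and angle between gauge_center's own z axis and vertical below 0.35 rad and value of joint bleed_button below 0.0015 m and velocity of joint bleed_button below 0.02 m/s); the robot touches nothing.
It fails at once if the gauge falls or rolls onto the bench (height (world z) of gauge_center below 0.04 m).
It fails at once if the boot jack is moved more than 30 mm (distance of jack_center from where it was at the start of the episode above 0.03 m).
It fails at once if the tealight holder is moved more than 30 mm (distance of tealight_center from where it was at the start of the episode above 0.03 m).
It fails at once if the shoehorn is moved more than 30 mm (distance of horn_center from where it was at the start of the episode above 0.03 m).
It fails at once if the nightlight is moved more than 30 mm (distance of nightlight_center from where it was at the start of the episode above 0.03 m).
It also fails if it takes over 72 s, if anything falls off the work surface, if the arm or the gripper's body presses on something with over 40 N, if the wrist force passes 120 N, or if a joint passes its speed limit or range.

## Working session

There is one attempt and no reset: what is moved stays moved. The work goes in short steps, Python scripts to look and compute and a shell command to move; the robot and the scene stay as the last step left them, time stands still between calls to the robot, and variables do not carry over. Pictures are saved under pics/ and viewed, at most 10 in all, crops included, and the job is handed in when it is done.

```bash
mkdir -p pics; cat > h.py <<'E'
import numpy as np, cv2
from workcell import bot, viewer, finder
from scipy.spatial.transform import Rotation as Rn
def cam(n,save=None):
    c=viewer.camera(n)
    if save: cv2.imwrite(f'pics/{save}.png',c['pixels'][:,:,::-1])
    return c
def ray(c,uv):
    f=210/np.tan(np.radians(c['vfov'])/2)
    K=np.array([[f,0,c['cx']],[0,f,c['cy']],[0,0,1.]])
    p=cv2.undistortPoints(np.array([[uv]],float),K,np.array([c['k1'],0,0,0.]))[0,0]
    R=np.array(c['R']);t=np.array(c['t'])
    d=R.T@np.array([p[0],p[1],1]); return -R.T@t,d/np.linalg.norm(d)
def onz(c,uv,z):
    o,d=ray(c,uv); return o+d*(z-o[2])/d[2]
def proj(c,X):
    f=210/np.tan(np.radians(c['vfov'])/2)
    x=np.array(c['R'])@X+np.array(c['t']); s=x[:2]/x[2]; s=s*(1+c['k1']*(s@s))
    return s*f+[c['cx'],c['cy']]
def tri(rs):
    A=sum(np.eye(3)-np.outer(d,d) for o,d in rs);b=sum((np.eye(3)-np.outer(d,d))@o for o,d in rs)
    return np.linalg.solve(A,b)
E
python3 - <<'E'
from h import *
o=bot.get_obs();print(o)
cs={n:cam(n,n+'0') for n in('scene','top','wrist')}
for th in['gauge_center','stand_seat','stand','button_top','nightlight_center','horn_center','jack_center','tealight_center']:
    rs=[]
    for n in('scene','top'):
        m=finder.mark_of(n,th)[:1]
        for k in m:
            print(th,n,k['conf'],k['position'],onz(cs[n],k['position'],{'n':.05,'h':.005,'j':.03,'t':.027}.get(th[0],.07 if th!='stand' else 0)))
            rs.append(ray(cs[n],k['position']))
    if len(rs)==2:print('   tri',tri(rs))
for n in cs:print(n,-np.array(cs[n]['R']).T@cs[n]['t'],cs[n]['vfov'])
cv2.imwrite('pics/both0.png',cv2.resize(np.hstack([cs['scene']['pixels'],cs['top']['pixels']])[:,:,::-1],(800,300)))
E
```

```text
{'time': 0.0, 'q': array([-7.49405178e+01,  5.01129106e+00,  1.00322038e+01,  9.51003494e+01,
        1.58747613e-03,  9.00010370e+01]), 'qd': array([-0.04295261,  0.01717514,  0.0913976 ,  0.01634528, -0.01692238,
        0.04356146]), 'joint_efforts': array([-1.51106519e-04, -5.20386744e+01,  4.64803433e+01,  1.64673262e-02,
        1.32643318e-04,  2.91869419e-06]), 'ee_pos': array([ 0.14284492, -0.53086885,  0.2305611 ]), 'tcp_rot': array([-1.79920563e+02, -1.58603692e-03,  1.50584430e+01]), 'wrist_force': array([-0.29616383, -0.43127673, -0.78549029]), 'torque': array([-0.0198258 , -0.03197165,  0.0021224 ]), 'grasp_force': 0.0, 'opening': 0.08517748426015243}
gauge_center top 0.8 [307.2, 251.1] [0.51466994 0.03474334 0.07      ]
stand_seat scene 0.94 [213.4, 225.5] [0.51039796 0.01902129 0.07      ]
stand_seat top 0.59 [306.2, 250.8] [0.51544411 0.03720943 0.07      ]
   tri [0.5097267  0.03121361 0.06220367]
stand scene 0.74 [221.9, 248.5] [0.52889459 0.02078329 0.        ]
stand top 0.78 [306.4, 250.7] [0.51709943 0.03234763 0.        ]
   tri [ 0.51775803  0.03181088 -0.0140
[... 224 characters left out ...]
  0.05      ]
   tri [ 0.4544271  -0.16733896  0.04199163]
horn_center top 0.73 [255.5, 237.5] [0.55341983 0.16590867 0.005     ]
jack_center scene 0.83 [283.5, 159.5] [0.44914049 0.43599005 0.03      ]
jack_center top 0.62 [156.0, 278.0] [0.4526798  0.41949347 0.03      ]
   tri [0.45581531 0.41919589 0.04009232]
tealight_center scene 0.93 [220.5, 297.1] [ 0.6482695  -0.12735449  0.027     ]
tealight_center top 0.83 [366.4, 202.5] [ 0.63938057 -0.12427885  0.027     ]
   tri [ 0.64192388 -0.12414671  0.01973175]
scene [ 1.13290767 -0.61712835  0.78990555] 49.79716028932978
top [0.49202708 0.10963904 1.24091849] 48.24713517359576
wrist [ 0.22307633 -0.50854819  0.37201284] 59.385430710249324
```

View pics/both0.png

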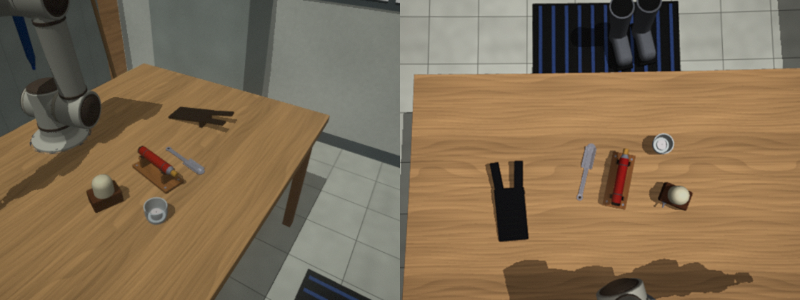

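The scene view shows the stand at about (310,330) when scaled to full size, with the nightlight on its right and the jack and shoehorn on its left. In the top view the gauge is at about (307,251), leaning slightly right. I'll measure its axis next.

```bash
cat >> h.py <<'E'
def axis(n,z=.07,c=None,thing='gauge_center'):
    c=c or cam(n); r=finder.outline_of(n,thing)
    if not r: print('none');return
    m=r[0]['pixels'].astype(np.uint8)
    P=np.array([onz(c,(u,v),z)[:2] for v,u in np.argwhere(m)])
    ctr=P.mean(0);w,V=np.linalg.eigh(np.cov(P.T));d=V[:,1]*np.sign(V[0,1])
    s=(P-ctr)@d; nrm=(P-ctr)@np.array([-d[1],d[0]])
    return r[0]['conf'],m.sum(),ctr,np.degrees(np.arctan2(d[1],d[0])),np.percentile(s,[.5,99.5]),np.percentile(nrm,[1,99])
E
python3 - <<'E'
from h import *
for n in('top','scene'):
    print(n,axis(n))
print(axis('top',z=.014,thing='stand'))
o=bot.get_obs();R=Rn.from_euler('xyz',o['tcp_rot'],degrees=True)
print(R.inv().apply(np.array([.50,.035,.25])-o['ee_pos'])*1000)
E
```

```text
top (0.9, np.uint64(1038), array([0.51942592, 0.03146865]), np.float64(-12.336508275996703), array([-0.0947551 ,  0.10324379]), array([-0.01639048,  0.01665596]))
scene (0.61, np.uint64(866), array([0.52388235, 0.02634636]), np.float64(-12.83152472933706), array([-0.10908198,  0.10458188]), array([-0.02114899,  0.02165445]))
(0.6, np.uint64(1312), array([0.51217919, 0.03627459]), np.float64(-10.955578932153719), array([-0.09635977,  0.10019248]), array([-0.04384559,  0.03841161]))
[ 491.90326652 -453.93112782  -18.68919425]
```

```bash
python3 -m inch '[[[60,41,-38,0,0,0,0],[60,41,-38,0,0,0,0],[60,41,-38,0,0,0,0],[60,41,-38,0,0,0,0],[60,41,-38,0,0,0,0],[60,41,-38,0,0,0,0],[60,41,-38,0,0,0,0],[60,41,-38,0,0,0,0]]]' 30; python3 -m inch '[[[60,41,-38,0,0,0,0],[60,41,-38,0,0,0,0],[60,41,-38,0,0,0,0],[60,30,-30,0,0,0,0],[60,0,0,0,0,0,9],[60,0,0,0,0,0,9],[60,0,0,0,0,0,9.4],[60,0,0,0,0,0,0]]]'
python3 - <<'E'
from h import *
c=cam('wrist','w1'); print(bot.get_obs()['q'])
print(axis('wrist',c=c))
E
```

```text
time: 2.25
ee_pos: [0.3813, -0.1507, 0.2316]
tcp_rot: [180.0, -0.0, 15.1]
wrist_force: [0.9, -1.5, 0.1]
opening: 0.0513
grasp_force: 0.0
time: 3.25
ee_pos: [0.4852, -0.0455, 0.2313]
tcp_rot: [-177.0, 0.3, -7.1]
wrist_force: [-0.3, 0.3, 0.6]
opening: 0.0511
grasp_force: 0.0
[ -6.98958921  -3.35304418   1.6106693   95.23110795   3.00693455
 179.94439383]
(0.73, np.uint64(9013), array([0.52809951, 0.0308408 ]), np.float64(-12.316504682692061), array([-0.10579262,  0.09615555]), array([-0.0166584 ,  0.01666203]))
```

View pics/w1.png

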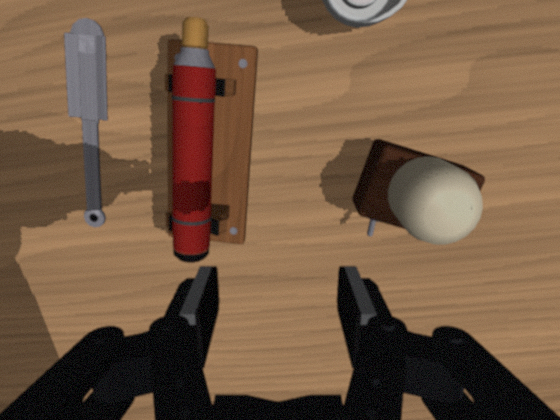

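The picture shows the gauge running from (192,250) at the cap to (195,20) at the chuck, which agrees with the top view. The button is hidden. Joint 6 is at its limit, so I'll use the half-turned grasp instead.

```bash
python3 -m inch '[[[60,0,0,0,0,0,-10.5],[60,0,0,0,0,0,-10.5],[60,0,0,0,0,0,-10.5],[60,0,0,0,0,0,-10.5],[60,0,0,0,0,0,-10.5],[60,0,0,0,0,0,-10.5],[60,0,0,0,0,0,-10.5],[60,0,0,0,0,0,-10.5]]]' 30 >/dev/null; python3 -m inch '[[[60,0,0,0,0,0,-10.5],[60,0,0,0,0,0,-10.5],[60,0,0,0,0,0,-10.5],[60,0,0,0,0,0,-10.5],[60,0,0,0,0,0,-10.5],[60,0,0,0,0,0,-10.5],[60,0,0,0,0,0,-10.5],[60,0,0,0,0,0,0]]]'
cat >> h.py <<'E'
G=np.array([.513,.0335,.070]); PSI=-12.3
D=np.array([np.cos(np.radians(PSI)),np.sin(np.radians(PSI)),0])
def goto(lean,back,gx=-5,up=0,lat=0):
    """lean>0: hand on the left; back: TCP this many mm short of (negative: past) the gauge axis"""
    o=bot.get_obs();R=Rn.from_euler('xyz',o['tcp_rot'],degrees=True)
    T=Rn.from_euler('xyz',[180,0,180+PSI],degrees=True)*Rn.from_euler('x',lean,degrees=True)
    p=G+D*gx/1000+[0,0,up/1000]-T.as_matrix()[:,2]*back/1000
    print('lean',lean,'shift',R.inv().apply(p-o['ee_pos']).round(4)*1000,'then turn',(R.inv()*T).as_rotvec(degrees=True).round(1),'target',p.round(3))
    return p,T
E
python3 - <<'E'
from h import *
print(bot.get_obs()['q'].round(1)); goto(50,60); goto(0,150)
E
```

```text
time: 5.35
ee_pos: [0.4856, -0.0424, 0.2314]
tcp_rot: [177.3, -1.4, 150.8]
wrist_force: [0.2, 0.2, 0.1]
opening: 0.0513
grasp_force: 0.0
[-6.7 -3.4  1.6 95.2  3.  22.5]
lean 50 shift [ 28.3 116.2 129.1] then turn [ 52.5  -8.4 -15.5] target [0.518 0.079 0.109]
lean 0 shift [17.6 77.5 15.4] then turn [  2.9  -1.  -17. ] target [0.508 0.035 0.22 ]
```

```bash
python3 -m inch '[[[60,9,39,8,0,0,0],[60,9,39,8,0,0,0],[60,0,0,0,3,-1,-8.5],[60,0,0,0,0,0,-8.5],[60,0,20,0,10,0,0],[60,0,20,0,10,0,0],[60,0,20,0,10,0,0],[60,0,0,0,0,0,0]]]' 
python3 - <<'E'
from h import *
print(bot.get_obs()['q'].round(1)); goto(50,60)
E
```

```text
time: 6.35
ee_pos: [0.5203, 0.0949, 0.204]
tcp_rot: [-149.5, -0.5, 167.8]
wrist_force: [-0.3, -0.1, 0.4]
opening: 0.0512
grasp_force: 0.0
[ 23.1  17.9  16.8 108.1 -24.2  39.3]
lean 50 shift [-1.8 35.1 90.1] then turn [19.5 -0.3  0.4] target [0.518 0.079 0.109]
```

```bash
python3 -m inch '[[[60,-1,18,30,0,0,0],[60,-1,17,30,0,0,0],[60,0,0,30,9.8,0,0],[60,0,0,0,9.8,0,0],[60,0,0,0,0,0,0],[60,0,0,0,0,0,0]]]' 
python3 - <<'E'
from h import *
print(bot.get_obs()['q'].round(1)); goto(50,60); goto(50,-20)
c=cam('wrist','w2');cv2.imwrite('pics/w2b.png',np.hstack([cv2.resize(c['pixels'],(400,300)),cv2.resize(cam('scene')['pixels'][130:340,100:380],(400,300))])[:,:,::-1])
print(finder.mark_of('wrist','button_top')[:1])
E
```

```text
time: 7.1
ee_pos: [0.5191, 0.0764, 0.1147]
tcp_rot: [-130.5, -0.1, 167.6]
wrist_force: [-0.1, -0.5, 1.0]
opening: 0.0514
grasp_force: 0.0
[ 27.   30.3  14.5 110.8 -36.   51.6]
lean 50 shift [1.8 6.4 1.9] then turn [ 0.5 -0.1  0. ] target [0.518 0.079 0.109]
lean 50 shift [ 1.7  5.7 81.9] then turn [ 0.5 -0.1  0. ] target [0.505 0.02  0.057]
[{'position': [309.9, 271.6], 'conf': 0.55}]
```

View pics/w2b.png

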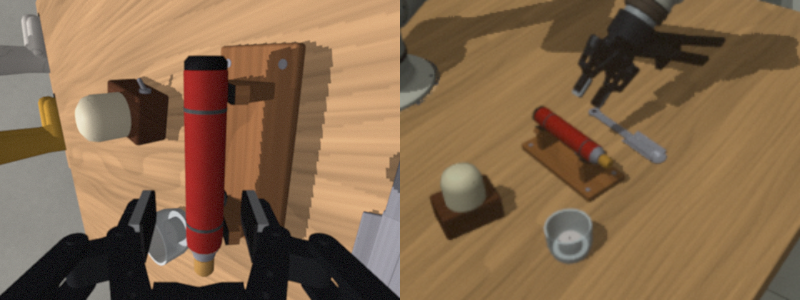

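The left half (wrist) shows the gauge between the fingers, at about (205,170), with the button out of sight. The right half (scene) shows the hand leaning in from the left, clear of the horn. Next I approach and grip.

```bash
python3 -m inch '[[[60,2,6,2,0.5,0,0],[60,0,0,25,0,0,0],[60,0,0,30,0,0,0],[60,0,0,25,0,0,0],[60,0,0,0,0,0,0]]]'
python3 - <<'E'
from h import *
goto(50,-20)
E
python3 -m inch '[[[20,0,0,0,0,0,0],[20,0,0,0,0,0,0],[20,0,0,0,0,0,0],[20,0,0,0,0,0,0],[20,0,0,0,0,0,0]]]' 40
python3 - <<'E'
from h import *
goto(50,-20)
E
```

```text
time: 7.88
ee_pos: [0.503, 0.018, 0.0562]
tcp_rot: [-129.7, -0.3, 167.6]
wrist_force: [-0.8, -0.1, -0.0]
opening: 0.0512
grasp_force: 0.0
lean 50 shift [-1.4  0.5 -2.1] then turn [-0.3 -0.3  0.1] target [0.505 0.02  0.057]
time: 8.5
ee_pos: [0.5043, 0.0195, 0.0576]
tcp_rot: [-129.7, -0.2, 167.7]
wrist_force: [-1.5, -1.2, 5.9]
opening: 0.0327
grasp_force: 40.3
lean 50 shift [-0.5  0.5  0.1] then turn [-0.3 -0.1  0.2] target [0.505 0.02  0.057]
```

```bash
python3 -m inch '[[[20,0,-3,-2.5,0,0,0],[20,0,-3,-2.5,0,0,0],[20,0,3.5,-0.3,-10,0,0],[20,0,3.5,-0.3,-10,0,0],[20,0,3.5,-0.3,-10,0,0],[20,0,0,0,0,0,0]]]'
python3 - <<'E'
from h import *
goto(20,-20,up=8); print(bot.get_obs()['q'].round(1))
E
```

```text
time: 9.25
ee_pos: [0.5061, 0.0261, 0.0604]
tcp_rot: [-159.8, -0.0, 167.5]
wrist_force: [-0.3, -0.9, -1.9]
opening: 0.0332
grasp_force: 40.6
lean 20 shift [-0.2  2.1  0.5] then turn [-0.2 -0.1 -0.1] target [0.507 0.028 0.059]
[ 13.    7.5  -8.3  83.3 -18.1  26.9]
```

```bash
python3 -m inch '[[[20,0,4.5,-0.3,-10,0,0],[20,0,3.5,-0.3,-10,0,0],[20,0,3.5,-0.3,-10,0,0],[20,0,3.5,-0.3,-10,0,0],[20,0,3.5,-0.3,-10,0,0],[20,0,3.5,-0.3,-10,0,0],[20,0,0,0,0,0,0]]]'
python3 - <<'E'
from h import *
goto(-40,-20,up=0);goto(-40,-20,up=8); print(bot.get_obs()['q'].round(1))
E
```

```text
time: 10.12
ee_pos: [0.5087, 0.0468, 0.0583]
tcp_rot: [140.4, -0.7, 167.5]
wrist_force: [0.3, -1.2, -3.2]
opening: 0.033
grasp_force: 40.8
lean -40 shift [-2.1 -1.6  3.3] then turn [-0.4 -0.5 -0.6] target [0.511 0.047 0.055]
lean -40 shift [-2.   3.5 -2.9] then turn [-0.4 -0.5 -0.6] target [0.511 0.047 0.063]
[-15.5   0.4 -21.3  71.6  39.5  -4. ]
```

```bash
python3 -m inch '[[[20,-1,-1,1.5,0,0,0],[20,-1,-1,1.5,0,0,0],[20,0,0,0,0,0,0],[20,0,0,0,0,0,0]]]'
python3 -m inch '[[[60,0,0,0,0,0,0],[60,0,0,0,0,0,0],[60,0,0,0,0,0,0],[60,0,0,0,0,0,0]]]'
python3 - <<'E'
from h import *
goto(-40,-20,up=0); goto(-40,60)
E
```

```text
time: 10.62
ee_pos: [0.5123, 0.048, 0.058]
tcp_rot: [140.3, -0.2, 167.7]
wrist_force: [0.5, -0.4, -2.5]
opening: 0.0327
grasp_force: 40.8
time: 11.12
ee_pos: [0.5123, 0.0475, 0.0578]
tcp_rot: [140.3, -0.2, 167.7]
wrist_force: [0.2, 0.2, -0.6]
opening: 0.0515
grasp_force: 0.0
lean -40 shift [ 1.3 -2.5  1.9] then turn [-0.3 -0.2 -0.2] target [0.511 0.047 0.055]
lean -40 shift [  1.5  -2.9 -78.1] then turn [-0.3 -0.2 -0.2] target [ 0.5   -0.003  0.116]
```

```bash
python3 -m inch '[[[60,0,0,-30,0,0,0],[60,0,0,-40,0,0,0],[60,0,0,-40,0,0,0],[60,0,0,0,10,0,0],[60,0,0,0,10,0,0],[60,0,0,0,10,0,0],[60,0,0,0,10,0,0],[60,0,0,0,0,0,0]]]'
python3 - <<'E'
from h import *
goto(50,60);print(bot.get_obs()['q'].round(1))
c=cam('wrist','w3');s=cam('scene','s3');t=cam('top','t3')
print(axis('wrist',c=c),axis('top',c=t))
for n,k in(('wrist',c),('scene',s),('top',t)):
    m=finder.mark_of(n,'button_top')[:1];print(n,m)
    for ph in(-120,-90,-60,60,90,120):
        a=np.radians(ph);L=np.array([-D[1],D[0],0]);print(ph,proj(k,G+.034*D+.0235*(np.cos(a)*np.array([0,0,1])+np.sin(a)*L)).round(0),end=' ')
    print()
cv2.imwrite('pics/w3b.png',np.hstack([cv2.resize(c['pixels'],(400,300)),cv2.resize(s['pixels'][180:285,160:300],(400,300))])[:,:,::-1])
E
```

```text
time: 12.12
ee_pos: [0.498, -0.0192, 0.1426]
tcp_rot: [-179.7, -0.2, 167.9]
wrist_force: [-0.0, 0.1, 0.2]
opening: 0.0513
grasp_force: 0.0
lean 50 shift [  1.  100.8  33.5] then turn [49.7 -0.1  0.3] target [0.518 0.079 0.109]
[-2.1 -2.7 -7.5 85.4 -0.2 10. ]
(0.6, np.uint64(12012), array([0.49151947, 0.03981027]), np.float64(-12.292026812340847), array([-0.06329038,  0.1340214 ]), array([-0.01733242,  0.02033194])) (0.67, np.uint64(997), array([0.52121694, 0.03237682]), np.float64(-12.278182733518515), array([-0.09484893,  0.10426396]), array([-0.01786522,  0.01758529]))
wrist [{'position': [396.5, 281.5], 'conf': 0.6}]
-120 [326. 267.] -90 [323. 276.] -60 [330. 285.] 60 [395. 285.] 90 [394. 276.] 120 [385. 267.] 
scene []
-120 [220. 236.] -90 [219. 233.] -60 [220. 229.] 60 [232. 222.] 90 [234. 225.] 120 [233. 229.] 
top []
-120 [318. 240.] -90 [320. 240.] -60 [319. 240.] 60 [303. 236.] 90 [301. 236.] 120 [302. 237.]
```

View pics/w3b.png

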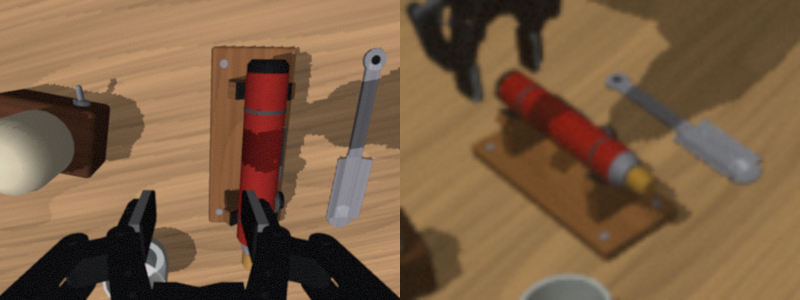

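The wrist half shows the button on the gauge's left side at about (281,200), partly behind a finger. The scene half shows the gauge in both saddles. I'll move round to the left, where the button shows fully, and measure the roll.

```bash
python3 -m inch '[[[60,0,34,0,0,0,0],[60,0,34,0,0,0,0],[60,0,33,0,0,0,0],[60,0,0,0,10,0,0],[60,0,0,0,10,0,0],[60,0,0,0,10,0,0],[60,0,0,0,10,0,0],[60,0,0,0,10,0,0]]]'
python3 -m inch '[[[60,0,0,0,0,0,0]]]'
python3 - <<'E'
from h import *
goto(50,60)
c=cam('wrist','w4')
m=finder.mark_of('wrist','button_top')[:1];print(m)
L=np.array([-D[1],D[0],0])
for ph in range(40,131,10):
        a=np.radians(ph);print(ph,[proj(c,G+x*D+.0235*(np.cos(a)*np.array([0,0,1])+np.sin(a)*L)).round(0) for x in(.034,.037)],end=' ')
E
```

```text
time: 13.52
ee_pos: [0.5197, 0.0775, 0.1424]
tcp_rot: [-129.5, -0.2, 167.7]
wrist_force: [0.3, 0.8, -0.9]
opening: 0.0514
grasp_force: 0.0
time: 13.65
ee_pos: [0.5186, 0.0783, 0.137]
tcp_rot: [-129.4, -0.7, 167.8]
wrist_force: [0.0, 0.5, -0.6]
opening: 0.051
grasp_force: 0.0
lean 50 shift [ 0.6 22.7 17.3] then turn [-0.6 -0.4  0.6] target [0.518 0.079 0.109]
[{'position': [338.6, 289.7], 'conf': 0.86}]
40 [array([305., 290.]), array([304., 295.])] 50 [array([311., 291.]), array([311., 295.])] 60 [array([318., 290.]), array([318., 295.])] 70 [array([324., 290.]), array([324., 294.])] 80 [array([330., 288.]), array([330., 292.])] 90 [array([335., 286.]), array([334., 290.])] 100 [array([339., 284.]), array([338., 288.])] 110 [array([342., 281.]), array([341., 285.])] 120 [array([343., 279.]), array([343., 283.])] 130 [array([344., 276.]), array([344., 280.])]
```

View pics/w4.png

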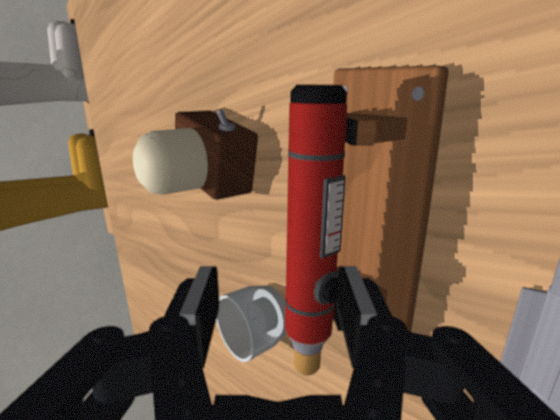

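The dial at about (334,217) and the button at about (330,290) are both visible, turned left of the hand's line of view. I'll solve for the roll from these.

```bash
python3 - <<'E'
from h import *
c=cam('wrist');L=np.array([-D[1],D[0],0]);Z=np.array([0,0,1.])
r=finder.outline_of('wrist','gauge_center')[0]['pixels']
im=c['pixels'].astype(int)
for v in(195,205,215,225,235,245):
    row=im[v];w=[u for u in range(285,350) if row[u].min()>90 and row[u].max()-row[u].min()<50]
    cols=np.flatnonzero(r[v]);print(v,cols.min(),cols.max(),'white',w[:1],w[-1:])
for x in(-.005,):
  for ph in range(40,131,10):
    a=np.radians(ph);print(ph,proj(c,G+x*D+.017*(np.cos(a)*Z+np.sin(a)*L)).round(1),end=' ')
  o=[proj(c,G+x*D+.017*(np.cos(a)*Z+np.sin(a)*L)) for a in np.linspace(0,6.28,200)];print(np.min(o,0),np.max(o,0))
E
```

```text
195 292 347 white [334] [345]
205 292 347 white [333] [340]
215 292 346 white [333] [344]
225 293 345 white [332] [343]
235 292 344 white [331] [338]
245 292 344 white [331] [336]
40 [313.4 223.9] 50 [318.4 224.1] 60 [323.2 223.9] 70 [327.8 223.5] 80 [332.  222.8] 90 [335.6 221.8] 100 [338.5 220.6] 110 [340.6 219.2] 120 [341.9 217.8] 130 [342.4 216.2] [289.18508414 206.26986998] [342.38524607 224.07698644]
```

Roll is about 88°, with the button facing left, so a second 88–90° turn will bring it up.

```bash
python3 -m inch '[[[60,0,11,8,0,0,0],[60,0,11.5,9,0,0,0],[60,0,0,0,0,0,0]]]' >/dev/null
python3 - <<'E'
from h import *
goto(50,60);goto(50,-20)
E
```

```text
lean 50 shift [1.  3.6 1.9] then turn [-0.3 -0.2  0.2] target [0.518 0.079 0.109]
lean 50 shift [ 0.7  4.1 81.9] then turn [-0.3 -0.2  0.2] target [0.505 0.02  0.057]
```

```bash
python3 -m inch '[[[60,1,3,2,0,0,0],[60,0,0,25,0,0,0],[60,0,0,30,0,0,0],[60,0,0,24,0,0,0],[60,0,0,0,0,0,0]]]'
python3 -m inch '[[[20,0,0,0,0,0,0],[20,0,0,0,0,0,0],[20,0,0,0,0,0,0],[20,0,0,0,0,0,0],[20,0,0,0,0,0,0]]]' 40
python3 - <<'E'
from h import *
goto(50,-20)
E
```

```text
time: 14.85
ee_pos: [0.5045, 0.0192, 0.0591]
tcp_rot: [-129.7, -0.3, 167.6]
wrist_force: [0.3, 1.0, 1.0]
opening: 0.0511
grasp_force: 0.0
time: 15.48
ee_pos: [0.5058, 0.0208, 0.0602]
tcp_rot: [-129.8, -0.2, 167.7]
wrist_force: [0.2, 7.1, 5.6]
opening: 0.0328
grasp_force: 40.3
lean 50 shift [0.6 1.5 3.1] then turn [-0.2 -0.1  0.2] target [0.505 0.02  0.057]
```

```bash
python3 -m inch '[[[20,0,-3,-2.5,0,0,0],[20,0,-3,-2.5,0,0,0],[20,0,3,-0.3,-10,0,0],[20,0,3,-0.3,-10,0,0],[20,0,3,-0.3,-10,0,0],[20,0,3,-0.3,-10,0,0],[20,0,3,-0.3,-10,0,0],[20,0,0,0,0,0,0]]]'
python3 -m inch '[[[20,0,3.5,-0.3,-10,0,0],[20,0,3.5,-0.3,-10,0,0],[20,0,3.5,-0.3,-10,0,0],[20,0,3.5,-0.3,-10,0,0],[20,0,0,0,0,0,0],[20,0,0,0,0,0,0]]]'
python3 - <<'E'
from h import *
goto(-40,-17,up=0);goto(-40,-17,up=8)
c=cam('scene');print(axis('scene',c=c));print(finder.mark_of('scene','button_top')[:1])
E
```

```text
time: 16.48
ee_pos: [0.5075, 0.0311, 0.0621]
tcp_rot: [-179.7, -0.2, 167.5]
wrist_force: [-0.0, -0.2, -2.1]
opening: 0.0329
grasp_force: 40.4
time: 17.23
ee_pos: [0.5108, 0.0459, 0.0654]
tcp_rot: [140.5, -0.4, 167.7]
wrist_force: [-0.2, 0.5, -1.5]
opening: 0.0332
grasp_force: 40.7
lean -40 shift [ 0.1 -5.9  6. ] then turn [-0.5 -0.3 -0.2] target [0.51  0.045 0.057]
lean -40 shift [ 0.2 -0.9 -0.1] then turn [-0.5 -0.3 -0.2] target [0.51  0.045 0.065]
(0.57, np.uint64(572), array([0.54140963, 0.03052137]), np.float64(-13.33660483978679), array([-0.0765251 ,  0.08001988]), array([-0.01887274,  0.01983847]))
[{'position': [229.3, 218.5], 'conf': 0.49}]
```

```bash
python3 -m inch '[[[20,0,-2,2,0,0,0],[20,0,-2,2,0,0,0],[20,0,-1.5,1.5,0,0,0],[20,0,0,0,0,0,0],[20,0,0,0,0,0,0]]]'
python3 -m inch '[[[60,0,0,0,0,0,0],[60,0,0,0,0,0,0],[60,0,0,0,0,0,0],[60,0,0,0,0,0,0]]]'
python3 -m inch '[[[60,0,0,-30,0,0,0],[60,0,0,-40,0,0,0],[60,0,0,-40,0,0,0],[60,0,0,0,10,0,0],[60,0,0,0,10,0,0],[60,0,0,0,10,0,0],[60,0,0,0,10,0,0],[60,0,0,0,0,0,0]]]'
python3 - <<'E'
from h import *
c=cam('wrist','w5');t=cam('top');s=cam('scene')
print(axis('top',c=t))
L=np.array([-D[1],D[0],0]);Z=np.array([0,0,1.])
for n,k in(('wrist',c),('top',t),('scene',s)):
    m=finder.mark_of(n,'button_top')[:1];print(n,m,m and onz(k,m[0]['position'],.0935),[(ph,proj(k,G+.036*D+.0235*(np.cos(np.radians(ph))*Z+np.sin(np.radians(ph))*L)).round(1)) for ph in(-30,0,30)])
E
```

```text
time: 18.0
ee_pos: [0.5108, 0.0451, 0.0585]
tcp_rot: [140.3, -0.2, 167.7]
wrist_force: [-3.1, -0.4, 2.4]
opening: 0.033
grasp_force: 41.2
time: 18.5
ee_pos: [0.5107, 0.0451, 0.0582]
tcp_rot: [140.3, -0.2, 167.7]
wrist_force: [-0.2, 0.0, 0.9]
opening: 0.0514
grasp_force: 0.0
time: 19.5
ee_pos: [0.4964, -0.0217, 0.1431]
tcp_rot: [-179.7, -0.2, 167.9]
wrist_force: [0.1, -0.6, 0.5]
opening: 0.0512
grasp_force: 0.0
(0.97, np.uint64(978), array([0.52023216, 0.03276724]), np.float64(-12.120983855919956), array([-0.09431891,  0.10528806]), array([-0.01756714,  0.01591152]))
wrist [] [] [(-30, array([350.4, 296. ])), (0, array([370.8, 298.9])), (30, array([388.8, 296. ]))]
top [{'position': [312.6, 235.9], 'conf': 0.56}] [0.55102421 0.02226609 0.0935    ] [(-30, array([315.8, 238.1])), (0, array([311.2, 237.1])), (30, array([306.4, 236.2]))]
scene [{'position': [223.8, 246.3], 'conf': 0.47}] [ 0.59931177 -0.04650892  0.0935    ] [(-30, array([222.5, 225.1])), (0, array([226.1, 222. ])), (30, array([230. , 220.9]))]
```

View pics/w5.png

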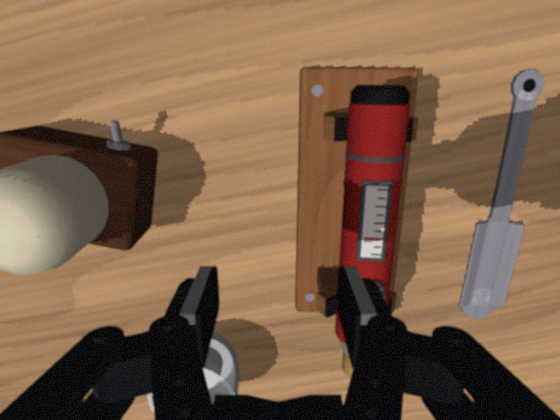

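The dial faces up at about (375,222) and the gauge sits in its saddles. I'll move over it, shut the fingers and locate the button precisely.

```bash
python3 -m inch '[[[0,5,29,-15,0,0,0],[0,5,29,-15,0,0,0],[0,30,0,-15,0,0,0],[0,30,0,0,0,0,0],[0,30,0,0,0,0,0],[0,0,0,0,0,0,0]]]'
python3 - <<'E'
from h import *
c=cam('wrist','w6');s=cam('scene')
L=np.array([-D[1],D[0],0]);Z=np.array([0,0,1.])
for n,k in(('wrist',c),('scene',s)):
    m=finder.mark_of(n,'button_top')[:1];print(n,m,m and onz(k,m[0]['position'],.0935),[(ph,proj(k,G+.036*D+.0235*(np.cos(np.radians(ph))*Z+np.sin(np.radians(ph))*L)).round(1)) for ph in(-30,-15,0,15,30)])
print(axis('wrist',c=c)); goto(0,80,gx=36)
E
```

```text
time: 20.6
ee_pos: [0.41, 0.0543, 0.1885]
tcp_rot: [-179.8, -0.2, 167.7]
wrist_force: [0.3, -0.5, 0.0]
opening: 0.0002
grasp_force: 0.0
wrist [{'position': [272.7, 375.9], 'conf': 0.69}] [0.54800535 0.02140605 0.0935    ] [(-30, array([263.7, 372.3])), (-15, array([270.6, 374.4])), (0, array([278.1, 375.2])), (15, array([285.6, 374.4])), (30, array([292.5, 372.3]))]
scene [{'position': [225.0, 221.5], 'conf': 0.52}] [0.54465223 0.02574876 0.0935    ] [(-30, array([222.5, 225.1])), (-15, array([224.2, 223.3])), (0, array([226.1, 222. ])), (15, array([228.1, 221.1])), (30, array([230. , 220.9]))]
(0.97, np.uint64(2429), array([0.47044699, 0.04348078]), np.float64(-12.800134701598026), array([-0.04711363,  0.12968194]), array([-0.01655024,  0.01607207]))
lean 0 shift [-139.7    1.7   37.1] then turn [-0.3 -0.3 -0. ] target [0.548 0.026 0.15 ]
```

View pics/w6.png

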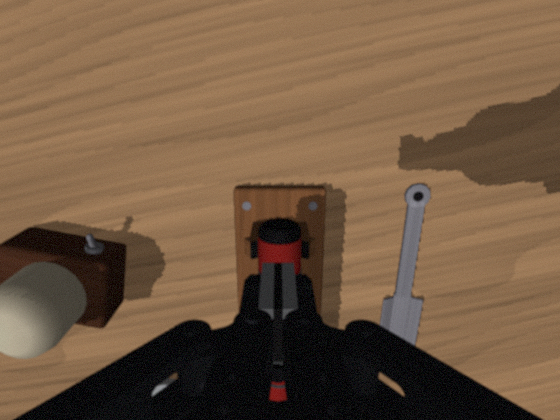

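The shut hand blocks the button from here, because the camera looks back toward the robot. I'll move past the button along the seat and look again.

```bash
python3 -m inch '[[[0,-50,2,0,0,0,0],[0,-50,0,0,0,0,0],[0,-50,0,0,0,0,0],[0,-50,0,0,0,0,0],[0,0,0,0,0,0,0]]]'
python3 - <<'E'
from h import *
c=cam('wrist','w7')
L=np.array([-D[1],D[0],0]);Z=np.array([0,0,1.])
m=finder.mark_of('wrist','button_top')[:1];print(m,m and onz(c,m[0]['position'],.0935),[(ph,proj(c,G+.036*D+.0235*(np.cos(np.radians(ph))*Z+np.sin(np.radians(ph))*L)).round(1)) for ph in(-30,-15,0,15,30)])
r=axis('wrist',c=c);print(r); goto(0,80,gx=36)
n=np.array([-np.sin(np.radians(r[3])),np.cos(np.radians(r[3]))])
print('button lateral from axis mm',1e3*n@(onz(c,m[0]['position'],.0935)[:2]-r[2]),'axis at x=36:',r[2]+D[:2]*(D[:2]@((G+.036*D)[:2]-r[2])))
E
```

```text
time: 21.48
ee_pos: [0.6092, 0.0127, 0.1834]
tcp_rot: [-179.7, -0.5, 167.6]
wrist_force: [-0.2, 0.8, 0.6]
opening: 0.0001
grasp_force: 0.0
[{'position': [272.3, 120.3], 'conf': 0.85}] [0.5494133  0.02352961 0.0935    ] [(-30, array([256.7, 117.1])), (-15, array([265.7, 117.4])), (0, array([275.5, 117.5])), (15, array([285.4, 117.4])), (30, array([294.4, 117.1]))]
(0.86, np.uint64(10404), array([0.5413888 , 0.02810924]), np.float64(-12.333997911012723), array([-0.06338793,  0.08444616]), array([-0.01646936,  0.01646052]))
lean 0 shift [59.4 -0.4 37. ] then turn [-0.3 -0.3 -0. ] target [0.548 0.026 0.15 ]
button lateral from axis mm -2.759816690618591 axis at x=36: [0.54833995 0.02659365]
```

View pics/w7.png

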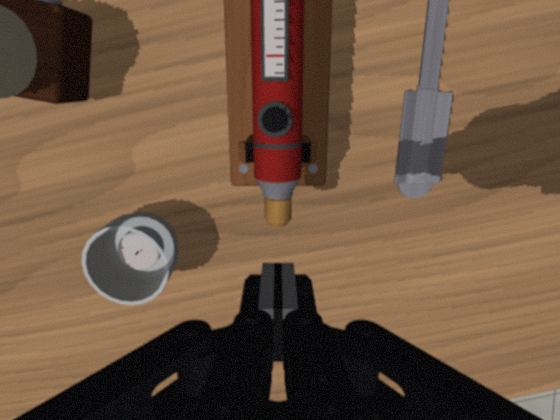

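The button shows at about (274,119), roughly centred on the barrel and within about 7° of straight up. I'll go above it and press.

```bash
python3 -m inch '[[[0,29.5,-1,0,-0.3,-0.3,0],[0,29,0,0,0,0,0],[0,0,0,34,0,0,0],[0,0,0,34,0,0,0],[0,0,0,0,0,0,0],[0,0,0,0,0,0,0]]]'
python3 - <<'E'
from h import *
o=bot.get_obs();print(o['ee_pos'],o['wrist_force']); goto(0,25,gx=37)
R=Rn.from_euler('xyz',o['tcp_rot'],degrees=True);print(R.inv().apply(np.array([.549,.025,.0935])-o['ee_pos'])*1e3)
E
```

```text
time: 22.38
ee_pos: [0.5496, 0.0254, 0.1212]
tcp_rot: [179.9, 0.2, 167.7]
wrist_force: [0.2, -0.4, -0.2]
opening: -0.0004
grasp_force: 0.0
[0.54961973 0.02544525 0.12117602] [ 0.20819481 -0.44063366 -0.23540433]
lean 0 shift [ 0.6  0.  26.2] then turn [0.1 0.2 0. ] target [0.549 0.026 0.095]
[ 0.59695843 -0.5944743  27.67371802]
```

```bash
python3 -m inch '[[[0,0,0,12,0,0,0],[0,0,0,12,0,0,0],[0,0,0,2,0,0,0],[0,0,0,0,0,0,0]]]'; python3 -m inch '[[[0,0,0,2,0,0,0],[0,0,0,1,0,0,0],[0,0,0,0,0,0,0]]]';python3 -m inch '[[[0,0,0,1,0,0,0],[0,0,0,0,0,0,0]]]'
```

```text
time: 22.88
ee_pos: [0.5494, 0.0253, 0.0932]
tcp_rot: [180.0, 0.0, 167.7]
wrist_force: [-0.9, 0.2, 1.7]
opening: 0.0002
grasp_force: 1.0
time: 23.25
ee_pos: [0.5495, 0.0254, 0.0904]
tcp_rot: [180.0, 0.1, 167.7]
wrist_force: [-2.4, 1.5, 4.5]
opening: 0.0
grasp_force: 2.2
time: 23.5
ee_pos: [0.5496, 0.0255, 0.0898]
tcp_rot: [179.9, 0.1, 167.7]
wrist_force: [-2.9, 2.2, 7.2]
opening: 0.0001
grasp_force: 3.7
```

```bash
python3 -m inch '[[[0,0,0,1,0,0,0],[0,0,0,0,0,0,0],[0,0,0,0,0,0,0]]]'; python3 -m inch '[[[0,0,0,-4,0,0,0],[0,0,0,-10,0,0,0],[0,0,0,-40,0,0,0],[0,-40,0,-40,0,0,0],[0,-40,0,0,0,0,0],[0,0,0,0,0,0,0]]]'
python3 - <<'E'
from h import *
c=cam('wrist');t=cam('top');s=cam('scene')
L=np.array([-D[1],D[0],0]);Z=np.array([0,0,1.])
for n,k in(('wrist',c),('top',t),('scene',s)):
    m=finder.mark_of(n,'button_top')[:1];print(n,m,m and onz(k,m[0]['position'],.0935),[(ph,proj(k,G+.036*D+.0235*(np.cos(np.radians(ph))*Z+np.sin(np.radians(ph))*L)).round(1)) for ph in(-20,0,20)])
print(axis('top',c=t))
cv2.imwrite('pics/w8.png',np.hstack([cv2.resize(c['pixels'],(400,300)),cv2.resize(s['pixels'][180:285,160:300],(400,300))])[:,:,::-1])
E
```

```text
time: 23.88
ee_pos: [0.5497, 0.0256, 0.0895]
tcp_rot: [179.9, 0.1, 167.7]
wrist_force: [-5.9, 2.0, 13.0]
opening: 0.0
grasp_force: 6.4
time: 24.62
ee_pos: [0.6293, 0.0075, 0.181]
tcp_rot: [-180.0, 0.0, 167.6]
wrist_force: [-0.9, -0.3, -1.1]
opening: -0.0003
grasp_force: 0.0
wrist [{'position': [273.3, 82.7], 'conf': 0.59}] [0.54891135 0.0240879  0.0935    ] [(-20, array([262.4,  80.8])), (0, array([275.9,  80.8])), (20, array([289.4,  80.8]))]
top [{'position': [311.2, 234.2], 'conf': 0.58}] [0.55522312 0.0255889  0.0935    ] [(-20, array([314.4, 237.8])), (0, array([311.2, 237.1])), (20, array([307.9, 236.5]))]
scene [{'position': [223.9, 225.0], 'conf': 0.37}] [0.55091946 0.01371838 0.0935    ] [(-20, array([223.6, 223.9])), (0, array([226.1, 222. ])), (20, array([228.7, 221. ]))]
(0.73, np.uint64(809), array([0.50408816, 0.03609986]), np.float64(-10.307520239416721), array([-0.07678568,  0.09415806]), array([-0.01638939,  0.01642312]))
```

View pics/w8.png

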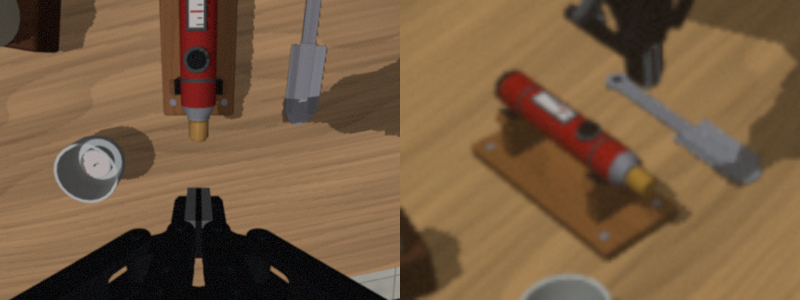

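The button is up at about (196,60) in the wrist half and sprung out. The gauge lies in both saddles and the hand is clear. The press reached 13 N with the tip 4 mm down, so I'm handing the job in.

```bash
python3 -c "
from workcell import bot
print(bot.job_done())"
```

```text
the job is handed in; nothing more can be done
None
```

I turned the gauge button-up in two regrasped quarter turns, released it in its saddles, pressed the button about 4 mm (13 N) and let it spring back, then handed the job in; no verdict came back.

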